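# Select measuring programme 27 on the roughness tester

## Robot

A 6-joint arm with a two-finger parallel gripper is mounted at the origin on the work surface. World frame = base frame: x ahead of the robot, y to its left, z up, the work surface at z = 0. Lengths are in m, angles in rad, forces in N, time in s.
With the tool pointing down it reaches from about 0.325 to 0.9 m from the base axis. Payload 3.5 kg.
Tool frame: the origin (TCP) lies at the very end of the fingers, on their centre line; the grasp point (between the pads) lies 19 mm behind it; x points along the fingers, y is the direction in which the jaws open and shut, and the axes are right-handed (so a half turn about x gives the same grasp; the last joint's range is limited). The gripper opens to 85 mm and grips with 20 to 120 N. Pads are 22 mm wide; open, the fingers measure 114 mm over their backs; the gripper's body (76 mm by 85 mm) begins 54 mm behind the grasp point. The pads swing forward as they close: fully open they stand 13 mm farther back than shut.
Start: joints at [1.185, 0.276, -0.026, 1.268, 0, 1.467], TCP at [0.174, 0.6, 0.231] pointing down, gripper open.
Joint ranges: [-3.12, 3.12], [-0.85, 1.88], [-1.08, 1.24], [-1.95, 2.15], [-1.57, 1.53], [-3.14, 3.14]. Speed limits (rad/s): [2.57, 2.57, 3.14, 3.14, 3.14, 3.14].

## Interface

Orientations are given as [roll, pitch, yaw] about the fixed x, y, z axes, in that order (R = Rz(yaw) Ry(pitch) Rx(roll)).
In Python, from rig import manip gives the robot as it stands. The module is installed in compiled form; this text tells all that it offers.
- The arm moves only by the tool carry_out, never from a script. Its argument "targets" is a list of rows, each a list of 5 numbers: the shift along the tool's x, y, z in cm, then the turn about the tool's x in degrees, then the finger opening in cm, from 0 to 8.54. A call has exactly 10 rows; each row is the pose to reach, as a shift and turn from the pose commanded when the call began, along the tool's axes at that moment; what a row does not reach only later rows make up. A row lasts 1/8 s, in which the tool goes at most 62.5 mm and 10.7 degrees, less where a joint would pass 70% of its speed; a pose out of reach is approached as far as the arm can. A call with a gripper value outside its range is refused whole. The fingers move at their own pace and stop on an object; "squeeze" is the grip in N (left out, the last holds). Time passes only in rows, so rows that repeat a pose let the fingers close, or fill a call up. It gives the time, the measured TCP pose, the force and the opening at its end, in the units of the state.
- manip.read_state(): the state, without advancing time (a new reading comes with each control period).
- manip.snapshot(name): name is "scene" or "top"; returns the picture (384x512x3 uint8, blue, green, red); there is no depth.
- manip.calibration(name): a dict with "fx", "fy", "cx", "cy" (pixels), "T" (4x4, takes a point from camera to world coordinates). Camera axes: x right, y up, looking along -z (the intrinsics and any distortion apply to the point x, -y, -z); pixel columns grow to the right and rows downward; lengths in m; the calibration is good to about 2 mm. A picture is of the moment at which its call begins. calibration takes no time and is no camera call.
- manip.hand_in(): hands the job in, once; it reports no verdict.
The state is a dict: "clock": time; "q": joint angles; "dq": joint speeds; "joint_torque": joint torques, N m; "tcp_pos": TCP position; "ee_rot": TCP orientation; "wrist_force": force on the tool from outside, world axes, zero at the start; "ft_torque": the same for the moment, N m; "finger_gap": finger opening in m.
Only numpy, scipy, OpenCV 4.12 (cv2) and the standard library are available. Lean on these libraries where they do the work, as an engineer would, in place of code of your own. Each camera call takes 0.05 s, during which the arm holds its last target.

## Task

Set up the roughness tester for the next part: with a light touch, roll the two knurled thumbwheels on its sloping control panel until the windows read 2 on the left and 7 on the right, each clicked home, then press the green start key and let go. Leave the gauges and parts on the bench where they lie.

Things in the scene. Friction and masses are not known exactly. Their poses are not given: they have to be found in the camera images.
- console: Grey control unit, fixed, 290 mm deep (x), 310 wide (y), 310 high. Origin on the bench under the panel's middle; x to the unit's back, y to the operator's left, z up. The dark panel rises at 35 degrees towards +x, 45 mm high at x = -80 mm, 101 at 0, 160 at 85. The display head overhangs it from x = 20 mm, 215 mm above the bench, so a tool must reach the wheels leaning, about square to the panel.
- tens_wheel (a joint): Knurled aluminium thumbwheel of the tens (left) digit, 90 mm across, 18 mm wide. Joint = digit in its window x 0.628 rad (0 at 0, 9 at 5.65, stops just beyond). Rolling the exposed rim up the slope (console +x) raises the digit. A sprung detent holds each digit; let go, the wheel snaps to the nearest. 2 N along the rim takes it over a click; a fingertip must bear on it with 10 to 20 N (never 60) or it slips.
- tens_rim (a point): The tens (left) wheel's rim where it stands farthest (15 mm) out of the panel, midway across its width. Its axle lies 45 mm below this point, square to the panel, along the console's y. About 80 degrees of rim is exposed. The point is fixed to the console and has its axes. The digit window is just left (+y) of the wheel, in a frame 4 mm high.
- units_wheel (a joint): Knurled aluminium thumbwheel of the units (right) digit, 90 mm across, 18 mm wide. Joint = digit in its window x 0.628 rad (0 at 0, 9 at 5.65, stops just beyond). Rolling the exposed rim up the slope (console +x) raises the digit. A sprung detent holds each digit; let go, the wheel snaps to the nearest. 2 N along the rim takes it over a click; a fingertip must bear on it with 10 to 20 N (never 60) or it slips.
- units_rim (a point): The units (right) wheel's rim where it stands farthest (15 mm) out of the panel, midway across its width. Its axle lies 45 mm below this point, square to the panel, along the console's y. About 80 degrees of rim is exposed. The point is fixed to the console and has its axes. The digit window is just left (+y) of the wheel, in a frame 4 mm high.
- start_key (a joint): Travel of the start key: 0 m when up, 0.006 m fully pressed; it springs back. It begins to move at 1.5 N and is fully down at 5 N.
- start_key_top (a point): Centre of the top face of the green round start key, 32 mm in diameter, to the right of the wheels. It faces square out of the 35 degree panel, standing 15 mm above it, and is pressed square to the panel. It has the console's axes leant back by 35 degrees, so its z points out of the panel.
- mag_base: Bystander: blue magnetic base 60 x 50 x 55 mm with a steel post to 185 mm height; origin at the centre of its underside.
- ring_gauge: Bystander: steel ring gauge, 84 mm across and 22 mm high, lying near the front of the console; origin at the centre of its underside.
- shaft: Bystander: ground steel shaft, 32 mm in diameter and 130 mm long, lying in front of the console; origin at the middle of its lowest line.
- caliper: Bystander: caliper 200 mm long lying flat; origin at the middle of its beam's underside.
- micrometer: Bystander: micrometer some 160 mm long lying flat; origin at the centre of its bow.
- wipe_jar: Bystander: white jar with a blue cap, 66 mm in diameter and 110 mm high; origin at the centre of its underside.

How it is judged:
On the way, in this order (a step that is already met when the one before it is completed fails the run):
1. the windows read 2 (left) and 7 (right), each wheel resting in its click (value of joint tens_wheel between 1.1366 and 1.3766 rad and value of joint units_wheel between 4.2782 and 4.5182 rad and velocity of joint tens_wheel between -0.3 and 0.3 rad/s and velocity of joint units_wheel between -0.3 and 0.3 rad/s), for 0.3 s.
2. the start key is pressed (value of joint start_key above 0.0045 m), for 0.05 s.
At the end, for the whole second after the job is handed in: The left wheel reads 2 and the right wheel 7 (each within 7 degrees of the centre of its click), the start key has been pressed at least 4.5 mm after that and has sprung back up (value of joint tens_wheel between 1.1366 and 1.3766 rad and value of joint units_wheel between 4.2782 and 4.5182 rad and value of joint start_key below 0.001 m); the robot touches nothing.
It fails at once if a thumbwheel is pressed with more than 60 N (contact force between the fingers and tens_wheel above 60 N or contact force between the fingers and units_wheel above 60 N).
It fails at once if the start key is pressed while the windows do not read 27 (value of joint start_key above 0.003 m and not (value of joint tens_wheel between 1.1366 and 1.3766 rad and value of joint units_wheel between 4.2782 and 4.5182 rad)).
It fails at once if a gauge or part on the bench is shifted by more than 25 mm (distance of any of mag_base, ring_gauge, shaft, caliper, micrometer, wipe_jar from where it was at the start of the episode above 0.025 m).
It also fails if it takes over 64 s, if anything falls off the work surface, if the arm or the gripper's body presses on something with over 40 N, if the wrist force passes 120 N, or if a joint passes its speed limit or range.

## Working session

There is one attempt and no reset: what is moved stays moved. The work goes in short steps, Python scripts to look and compute and a tool call to move; the robot and the scene stay as the last step left them, time stands still between calls to the robot, and variables do not carry over. Pictures are saved under pics/ and viewed, and the job is handed in when it is done.

Besides the shell and the picture viewer there is one more tool, called after "Emit:" by a JSON object that holds its "name" and its "arguments", one argument or row to a line. carry_out: Moves the arm, as the interface text tells. Its arguments: {"type":"object","properties":{"targets":{"type":"array","items":{"type":"array","items":{"type":"number"}}},"squeeze":{"type":"number"}},"required":["targets"]}

```bash
mkdir -p pics; python3 - <<'E'
from rig import manip
import cv2
s=manip.read_state()
for k,v in s.items(): print(k,v)
for n in("scene","top"):
    im=manip.snapshot(n); cv2.imwrite(f"pics/{n}0.png",im); print(n,manip.calibration(n))
E
```

```text
clock 0.0
q [ 1.18462401e+00  2.77147277e-01 -2.79260281e-02  1.26801303e+00
 -1.77287834e-05  1.46741290e+00]
dq [-0.00122835  0.0006016  -0.00072838 -0.00012358 -0.00044022 -0.0019381 ]
joint_torque [-1.17795174e-03 -4.45512414e+01  2.95200437e+01  1.64077152e-02
 -6.53467578e-05  5.75519920e-06]
tcp_pos [0.17409622 0.59942374 0.23012959]
ee_rot [-1.66643812  1.56850625 -1.94922699]
wrist_force [-0.10924028 -0.35662702 -0.34893054]
ft_torque [ 0.00061338 -0.02266076 -0.01487534]
finger_gap 0.08552117445095085
scene {'fx': 383.74438104314834, 'fy': 383.74438104314834, 'cx': 254.66604907688156, 'cy': 195.96236052392013, 'T': array([[-0.98771859, -0.14749741,  0.05154116,  0.52434373],
       [ 0.15623344, -0.93608152,  0.31518645,  0.40624896],
       [ 0.00175754,  0.31936797,  0.94762915,  1.21592153],
       [ 0.        ,  0.        ,  0.        ,  1.        ]])}
top {'fx': 440.60681927409314, 'fy': 440.60681927409314, 'cx': 242.8886082081752, 'cy': 193.53076911574027, 'T': array([[ 0.01562483,  0.99454393, -0.10314187,  0.32083935],
       [-0.99987134,  0.01516693, -0.00522235,  0.05566663],
       [-0.00362951,  0.1032102 ,  0.99465295,  1.34812962],
       [ 0.        ,  0.        ,  0.        ,  1.        ]])}
```

View pics/scene0.png

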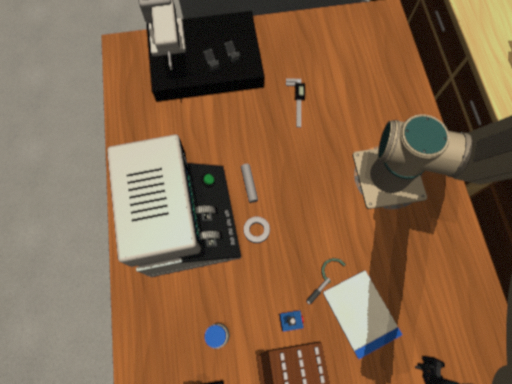

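View pics/top0.png

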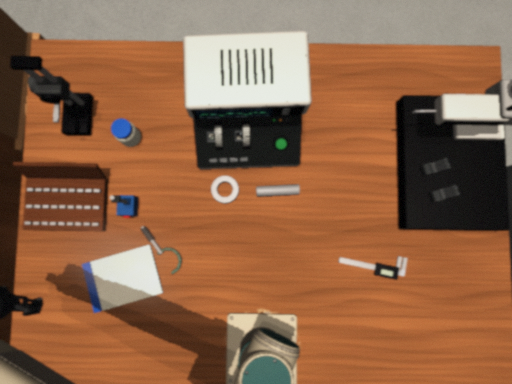

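The scene view shows the console at about (170,205) with its green key at (209,180). In the top view the wheels are at about (215,136) and (242,136), and the key is at (281,144). I'll zoom in on the console.

```bash
python3 - <<'E'
import cv2,numpy as np
a=cv2.imread("pics/scene0.png")[150:270,160:260]; b=cv2.imread("pics/top0.png")[95:175,185:310]
cv2.imwrite("pics/s0z.png",cv2.resize(a,None,fx=5,fy=5,interpolation=cv2.INTER_CUBIC))
cv2.imwrite("pics/t0z.png",cv2.resize(b,None,fx=6,fy=6,interpolation=cv2.INTER_CUBIC))
E
```

```text
(no output)
```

View pics/s0z.png

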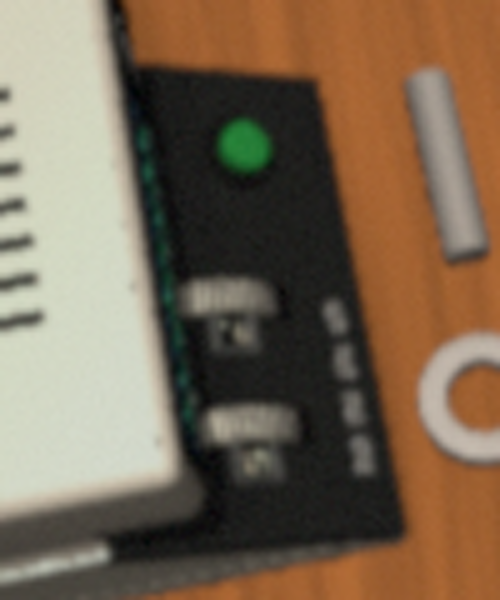

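View pics/t0z.png

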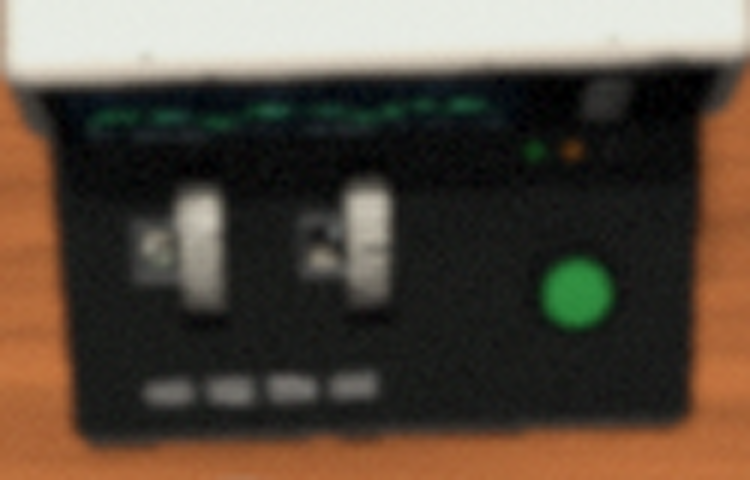

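```bash
python3 - <<'E'
from rig import manip
import cv2,numpy as np
o=[]
for n in("scene","top"):
    m=np.mean([manip.snapshot(n).astype(float) for _ in range(8)],0); np.save(f"{n}_avg.npy",m)
m=np.load("scene_avg.npy"); t=np.load("top_avg.npy")
def z(c,rot,k=24):
    c=np.clip((c-c.min())/(c.max()-c.min())*255,0,255).astype(np.uint8)
    c=cv2.resize(c,None,fx=k,fy=k,interpolation=cv2.INTER_LANCZOS4)
    if rot: c=cv2.rotate(c,cv2.ROTATE_90_CLOCKWISE)
    return cv2.resize(c,(380,290))
a=[z(m[236:250,200:220],1),z(m[211:223,198:216],1),z(t[128:145,204:218],0),z(t[128:145,232:246],0)]
cv2.imwrite("pics/dig.png",np.vstack([np.hstack(a[:2]),np.hstack(a[2:])]))
E
```

```text
(no output)
```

View pics/dig.png

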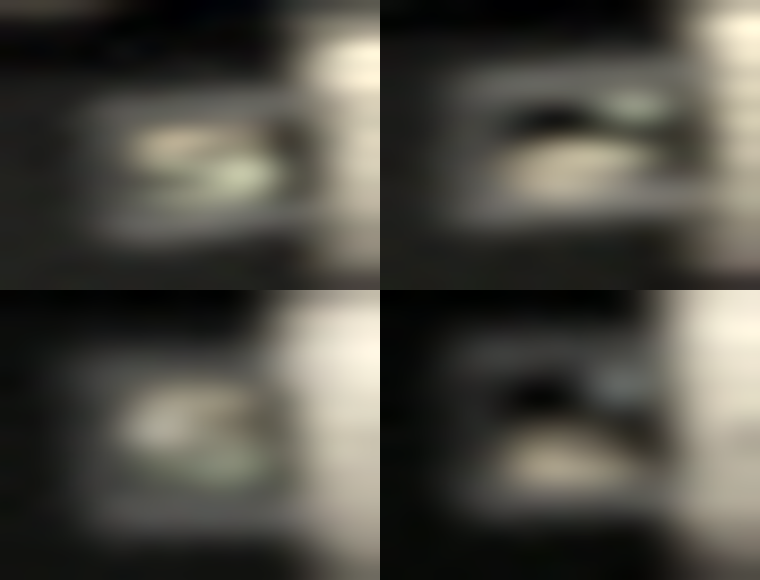

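```bash
cat > h.py <<'E'
import numpy as np, cv2
def rect(m,cal,P0,ux,uy,w,h,k=0.1e-3):
    "resample the plane patch P0 + a ux + b uy (a right, b up), metres, for display"
    nx,ny=int(w/k),int(h/k)
    a=(np.arange(nx)-nx/2)*k; b=-(np.arange(ny)-ny/2)*k
    A,B=np.meshgrid(a,b)
    P=P0+A[...,None]*ux+B[...,None]*uy
    u,v=proj(cal,P)
    return cv2.remap(m.astype(np.float32),u.astype(np.float32),v.astype(np.float32),cv2.INTER_CUBIC)
def proj(cal,P):
    T=cal["T"]; c=(np.asarray(P)-T[:3,3])@T[:3,:3]
    return cal["fx"]*c[...,0]/-c[...,2]+cal["cx"], cal["fy"]*-c[...,1]/-c[...,2]+cal["cy"]
def ray(cal,u,v):
    T=cal["T"]; d=np.array([(u-cal["cx"])/cal["fx"],-(v-cal["cy"])/cal["fy"],-1.])
    d=T[:3,:3]@d; return T[:3,3],d/np.linalg.norm(d)
def tri(c1,p1,c2,p2):
    o1,d1=ray(c1,*p1);o2,d2=ray(c2,*p2)
    A=np.stack([d1,-d2],1); s=np.linalg.lstsq(A,o2-o1,rcond=None)[0]
    a,b=o1+s[0]*d1,o2+s[1]*d2
    return (a+b)/2,np.linalg.norm(a-b)
E
python3 - <<'E'
from rig import manip
import cv2,numpy as np
from h import *
m=np.load("scene_avg.npy"); t=np.load("top_avg.npy")
cs,ct=manip.calibration("scene"),manip.calibration("top")
def green(im):
    im=im.astype(np.uint8);hsv=cv2.cvtColor(im,cv2.COLOR_BGR2HSV)
    k=cv2.inRange(hsv,(45,120,70),(75,255,255))
    n,l,st,ce=cv2.connectedComponentsWithStats(k)
    i=1+np.argmax(st[1:,4]); print(st[i],ce[i]); return ce[i]
g1,g2=green(m),green(t)
print("key",tri(cs,g1,ct,g2))
# wheel bright pixels
def bright(im,x0,y0,x1,y1,th):
    g=cv2.cvtColor(im.astype(np.uint8),cv2.COLOR_BGR2GRAY)[y0:y1,x0:x1]
    n,l,st,ce=cv2.connectedComponentsWithStats((g>th).astype(np.uint8))
    for i in range(1,n):
        if st[i,4]>15: print(st[i]+np.array([x0,y0,0,0,0]),ce[i]+[x0,y0])
for th in (110,140):
  print("s");bright(m,192,200,222,245,th);print("t");bright(t,205,122,255,150,th)
for n,im in(("s",m[130:280,100:250]),("t",t[25:175,175:315])):
    cv2.imwrite(f"pics/{n}1z.png",cv2.resize(np.clip(im*1.3,0,255).astype(np.uint8),None,fx=4,fy=4,interpolation=cv2.INTER_CUBIC))
E
```

```text
[204 174  10  10  81] [208.43209877 178.67901235]
[276 138  11  12  99] [280.86868687 143.34343434]
key (array([ 0.59763728, -0.04500455,  0.09668076]), np.float64(0.0008352667383138613))
s
[198 207  13   5  58] [203.65517241 208.89655172]
[192 222   4  23  56] [192.96428571 235.89285714]
[202 232  14   6  68] [207.89705882 234.22058824]
t
[214 127   8  16  96] [217.82291667 134.39583333]
[243 127   7  15  95] [245.75789474 133.63157895]
s
[192 225   3  20  41] [192.70731707 236.7804878 ]
[203 233   5   4  16] [204.625 234.5  ]
t
[243 127   6  10  48] [245.60416667 131.08333333]
[215 128   6  12  60] [217.8 133.2]
```

View pics/t1z.png

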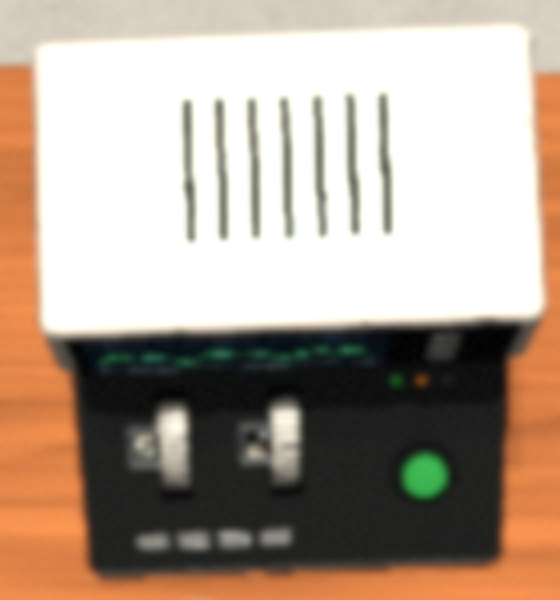

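View pics/s1z.png

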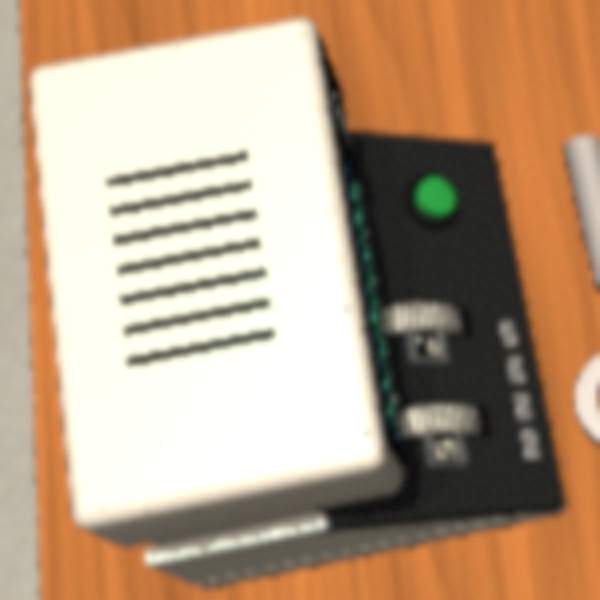

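```bash
python3 - <<'E'
from rig import manip
import cv2,numpy as np
from h import *
m=np.load("scene_avg.npy"); t=np.load("top_avg.npy")
cs,ct=manip.calibration("scene"),manip.calibration("top")
for n,a,b in(("tensw",(211.25,242.5),(211,136.75)),("unitw",(206.75,216.75),(238.75,136.75))):
    print(n,tri(cs,a,ct,b))
# yaw: panel side/front corners on z=.045 and head front edge
def onz(c,u,v,z):
    o,d=ray(c,u,v); return o+d*(z-o[2])/d[2]
# label row, front edge in top view
g=cv2.cvtColor(t.astype(np.uint8),cv2.COLOR_BGR2HSV)
sat=cv2.GaussianBlur(t,(3,3),0)[...,2] # red channel: wood bright, panel dark
pts=[]
for u in range(205,296,3):
    col=t[150:180,u,2]; j=np.argmax(np.diff(col)); 
    d=np.diff(col)[max(j-2,0):j+3]; pts.append(onz(ct,u,150+max(j-2,0)+.5+(d*np.arange(len(d))).sum()/d.sum(),.045))
pts=np.array(pts);p=np.polyfit(pts[:,1],pts[:,0],1);print("front edge x=",p,"yaw",-np.degrees(np.arctan(p[0])),np.std(pts[:,0]-np.polyval(p,pts[:,1])))
w=(t.min(2)>150).astype(np.uint8); n,l,st,ce=cv2.connectedComponentsWithStats(w[:115,170:320]);
# front edge of head
pts=[]
for u in range(192,304,3):
    col=t[90:120,u,1]; j=np.argmin(np.diff(col)); pts.append(onz(ct,u,90+j+.5,.30))
pts=np.array(pts);p=np.polyfit(pts[:,1],pts[:,0],1);print("head x=",p,"yaw",-np.degrees(np.arctan(p[0])),pts[0],pts[-1])
# sides in the top view at panel rows
for v in (145,155,162):
    row=t[v,185:310,2]; L=185+np.argmin(np.diff(row[:30]))+.5; R=280+np.argmax(np.diff(row[95:]))+.5
    print(v,onz(ct,L,v,.06),onz(ct,R,v,.06))
E
```

```text
tensw (array([0.61348445, 0.15733961, 0.09795622]), np.float64(0.0014464964012471393))
unitw (array([0.61656054, 0.0766089 , 0.09476024]), np.float64(0.001024911576062972))
front edge x= [-0.0175044   0.53880577] yaw 1.0028256091858714 0.00961974456655218
head x= [-0.05366232  0.64596435] yaw 3.0716780457915696 [0.63632732 0.18866403 0.3       ] [ 0.65028235 -0.08216727  0.3       ]
145 [0.5973723  0.20563534 0.06      ] [ 0.60200472 -0.10649528  0.06      ]
155 [0.56724761 0.20186055 0.06      ] [ 0.57185118 -0.10655973  0.06      ]
162 [0.54621463 0.20130313 0.06      ] [ 0.55078447 -0.10364655  0.06      ]
```

```bash
python3 - <<'E'
from rig import manip
import cv2,numpy as np
from h import *
m=np.load("scene_avg.npy"); t=np.load("top_avg.npy")
cs,ct=manip.calibration("scene"),manip.calibration("top")
def onz(c,u,v,z):
    o,d=ray(c,u,v); return o+d*(z-o[2])/d[2]
def sub(d,j):
    s=slice(max(j-2,0),j+3); w=np.abs(d[s]); return s.start+(w*np.arange(len(w))).sum()/w.sum()+.5
pts=[]
for u in range(205,296,2):
    col=t[157:175,u,2]; d=np.diff(col); j=np.argmax(d); pts.append(onz(ct,u,157+sub(d,j),.045))
pts=np.array(pts)
vx,vy,x0,y0=cv2.fitLine(pts[:,:2].astype(np.float32),cv2.DIST_HUBER,0,.001,.001).ravel()
print("front",np.degrees(np.arctan2(-vx*np.sign(vy),abs(vy))),x0,y0, np.round(pts[::5,:2],4).tolist())
# scene: panel edge front, columns near 228..240, rows 175..255
pts=[]
for v in range(172,255,2):
    row=m[v,218:245,2]; d=np.diff(row); j=np.argmax(d); pts.append(onz(cs,218+sub(d,j),v,.045))
pts=np.array(pts)
vx,vy,x0,y0=cv2.fitLine(pts[:,:2].astype(np.float32),cv2.DIST_HUBER,0,.001,.001).ravel()
print("front scene",np.degrees(np.arctan2(-vx*np.sign(vy),abs(vy))),x0,y0)
psi=np.radians(2.7)
ex=np.array([np.cos(psi),np.sin(psi),0]);ey=np.array([-np.sin(psi),np.cos(psi),0]);c,s=np.cos(np.radians(35)),np.sin(np.radians(35))
sl=c*ex+s*np.array([0,0,1.]);
out=[]
for im,cal in((m,cs),(t,ct)):
    r=[]
    for P in([.6135,.1573,.098],[.6166,.0766,.0948]):
        q=rect(im,cal,np.array(P),-ey,sl,.045,.045,.12e-3); q=np.clip(q*1.6,0,255).astype(np.uint8); r.append(cv2.resize(q,(300,300)))
    out.append(np.hstack(r))
cv2.imwrite("pics/dig2.png",np.vstack(out))
E
```

```text
front 2.4823613 0.5346337 0.05562752 [[0.527, 0.177], [0.5319, 0.1472], [0.5315, 0.1172], [0.5628, 0.0878], [0.5321, 0.0574], [0.5359, 0.0275], [0.5363, -0.0024], [0.5395, -0.0323], [0.5401, -0.0622], [0.5407, -0.0921]]
front scene 2.9544778 0.5401617 0.04056472
```

View pics/dig2.png

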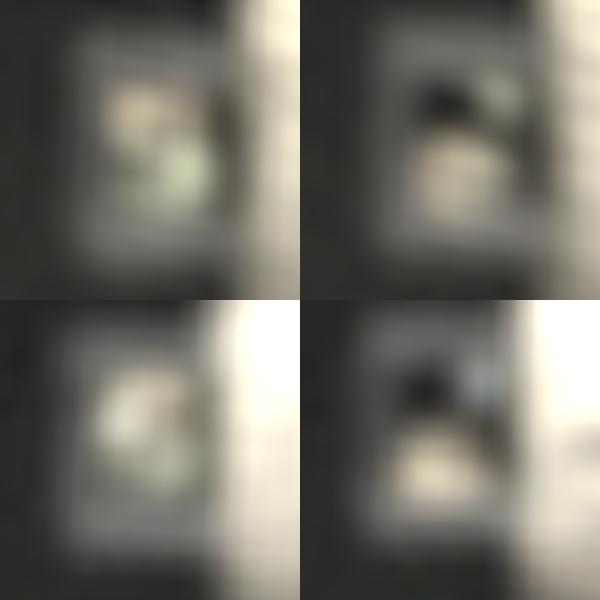

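```bash
python3 - <<'E'
from rig import manip
import cv2,numpy as np
from h import *
from scipy.spatial.transform import Rotation as Ro
cs,ct=manip.calibration("scene"),manip.calibration("top")
for n,a,b in(("tens",(207.9,234.2),(217.8,134.4)),("unit",(203.65,208.9),(245.76,133.6))):
    print(n,tri(cs,a,ct,b))
    for c,p in((cs,a),(ct,b)):
        o,d=ray(c,*p); print("  at z.11",o+d*(.11-o[2])/d[2], "dxy/dz",d[:2]/d[2])
s=manip.read_state(); R=Ro.from_euler("xyz",s["ee_rot"]).as_matrix(); print(np.round(R,3)); print(s["clock"])
# bystander check: mag base, jar
def onz(c,u,v,z):
    o,d=ray(c,u,v); return o+d*(z-o[2])/d[2]
print("mag",onz(ct,125,205,.05),onz(cs,291,320,.05),"ring",onz(ct,225,189,.02),"shaft",onz(ct,278,191,.03),"jar",onz(ct,122,129,.11),onz(cs,216,335,.11))
print("tcp proj",[proj(c,s["tcp_pos"]) for c in(cs,ct)])
E
```

```text
tens (array([0.61756113, 0.13605256, 0.11614452]), np.float64(0.0012289566229676705))
  at z.11 [0.61863534 0.1342443  0.11      ] dxy/dz [-0.08526067  0.24595294]
  at z.11 [0.61847044 0.1367168  0.11      ] dxy/dz [-0.24038767 -0.06546178]
unit (array([0.62142751, 0.05647102, 0.11377723]), np.float64(0.0007674467003880954))
  at z.11 [0.62210577 0.05508164 0.11      ] dxy/dz [-0.08839871  0.31753366]
  at z.11 [0.6219892  0.05663789 0.11      ] dxy/dz [-0.24322967 -0.00078446]
[[ 0.     0.279  0.96 ]
 [ 0.     0.96  -0.279]
 [-1.     0.     0.   ]]
0.9
mag [0.41604304 0.41050445 0.05      ] [0.416278   0.40866321 0.05      ] ring [0.47155331 0.11712769 0.02      ] shaft [ 0.46678945 -0.04291842  0.03      ] jar [0.63021917 0.41219355 0.11      ] [0.62980972 0.41480814 0.11      ]
tcp proj [(np.float64(416.00988536832347), np.float64(387.57796312299524)), (np.float64(25.234292257903178), np.float64(294.8418208900723))]
```

Emit:
{"name": "carry_out", "arguments": {
  "targets": [
    [-7, -3, 4, 0, 8.54],
    [-7, -6, 8.5, 8, 8.54],
    [-7, -9.5, 13, 16, 8.54],
    [-7, -13, 17.5, 25, 8.54],
    [-7, -16.5, 22, 34, 8.54],
    [-7, -20, 27, 43, 8.54],
    [-7, -23.5, 32, 52, 8.54],
    [-7, -27, 37, 61, 8.54],
    [-7, -31, 42, 68, 8.54],
    [-7, -34.5, 47.1, 71, 8.54]
  ],
  "squeeze": 100
}}

```text
clock: 2.15
tcp_pos: [0.5308, 0.1363, 0.3017]
ee_rot: [1.98, 1.57, 0.456]
wrist_force: [-0.3, 0.3, 0.2]
finger_gap: 0.0853
```

```bash
cat > look.py <<'E'
import sys
from rig import manip
import cv2,numpy as np
from h import *
from scipy.spatial.transform import Rotation as Ro
def st():
    s=manip.read_state(); R=Ro.from_euler("xyz",s["ee_rot"]).as_matrix()
    print("t",s["clock"],"tcp",np.round(s["tcp_pos"],4),"F",np.round(s["wrist_force"],2),"gap",round(s["finger_gap"],4)); print("q",np.round(s["q"],3)); print(np.round(R,3))
    return s,R
if __name__=="__main__":
    s,R=st(); name=sys.argv[1]
    a=manip.snapshot("scene")[140:270,150:290]; b=manip.snapshot("top")[90:190,180:310]
    f=lambda c,w,h:cv2.resize(np.clip(c*1.3,0,255).astype(np.uint8),(w,h),interpolation=cv2.INTER_CUBIC)
    cv2.imwrite(f"pics/{name}_s.png",f(a,700,650)[:600]); cv2.imwrite(f"pics/{name}_t.png",f(b,780,600))
E
python3 look.py a1
```

```text
t 2.15 tcp [0.5308 0.1363 0.3017] F [-0.28  0.33  0.2 ] gap 0.0853
q [ 0.133  0.11  -0.082  1.378  0.     1.658]
[[ 0.001  0.999  0.046]
 [ 0.     0.046 -0.999]
 [-1.     0.001 -0.   ]]
```

Emit:
{"name": "carry_out", "arguments": {
  "targets": [
    [3, 0.5, 0, 0, 8.54],
    [6, 1, 0, 0, 8.54],
    [9, 2, 0, 0, 8.54],
    [11, 2.6, 0, 0, 8.54],
    [13, 3.2, 0, 0, 8.54],
    [14.5, 3.2, 0, 0, 8.54],
    [15.2, 3.2, 0, 0, 8.54],
    [15.2, 3.2, 0, 0, 8.54],
    [15.2, 3.2, 0, 0, 8.54],
    [15.2, 3.2, 0, 0, 8.54]
  ]
}}

```text
clock: 3.5
tcp_pos: [0.5621, 0.1398, 0.1501]
ee_rot: [1.841, 1.57, 0.319]
wrist_force: [-1.2, 0.5, -0.1]
finger_gap: 0.0857
```

```bash
python3 look.py a2
```

```text
t 3.5 tcp [0.5621 0.1398 0.1501] F [-1.19  0.49 -0.06] gap 0.0857
q [ 0.132  0.25  -0.239  1.081  0.     1.654]
[[ 0.001  0.999  0.049]
 [ 0.     0.049 -0.999]
 [-1.     0.001 -0.   ]]
```

View pics/a2_s.png

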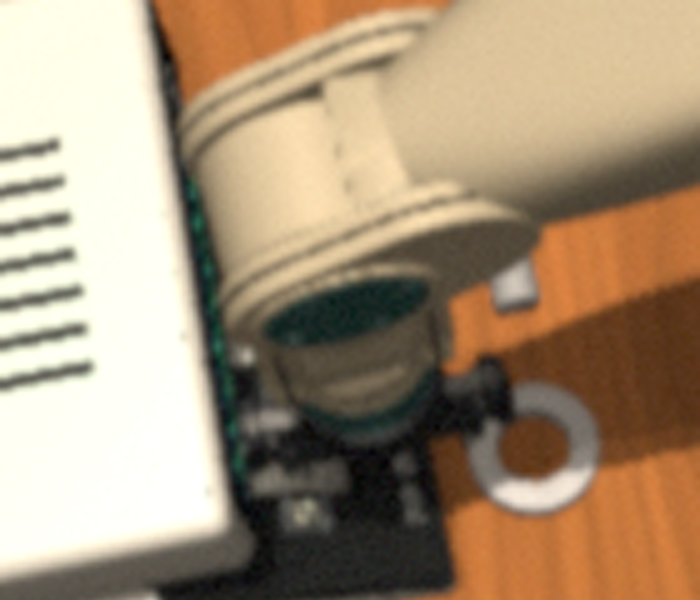

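View pics/a2_t.png

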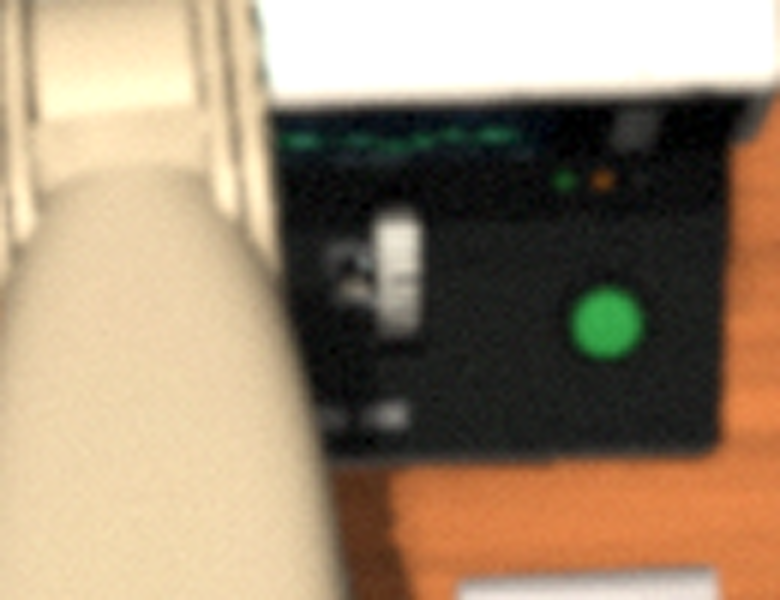

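Emit:
{"name": "carry_out", "arguments": {
  "targets": [
    [0.5, 0, 0.3, 0, 8.54],
    [1, 0, 0.3, 0, 8.54],
    [1.5, 0, 0.3, 0, 8.54],
    [2, 0, 0.3, 0, 8.54],
    [2.4, 0, 0.3, 0, 8.54],
    [2.6, 0, 0.3, 0, 8.54],
    [2.8, 0, 0.3, 0, 8.54],
    [2.9, 0, 0.3, 0, 8.54],
    [3, 0, 0.3, 0, 8.54],
    [3, 0, 0.3, 0, 8.54]
  ]
}}

```text
clock: 4.85
tcp_pos: [0.562, 0.1367, 0.1193]
ee_rot: [1.774, 1.571, 0.252]
wrist_force: [-0.6, 0.1, 0.4]
finger_gap: 0.0855
```

```bash
python3 look.py a3
```

```text
t 4.85 tcp [0.562  0.1367 0.1193] F [-0.6   0.13  0.44] gap 0.0855
q [ 0.127  0.277 -0.275  1.02   0.     1.649]
[[ 0.     0.999  0.049]
 [ 0.     0.049 -0.999]
 [-1.     0.    -0.   ]]
```

View pics/a3_s.png

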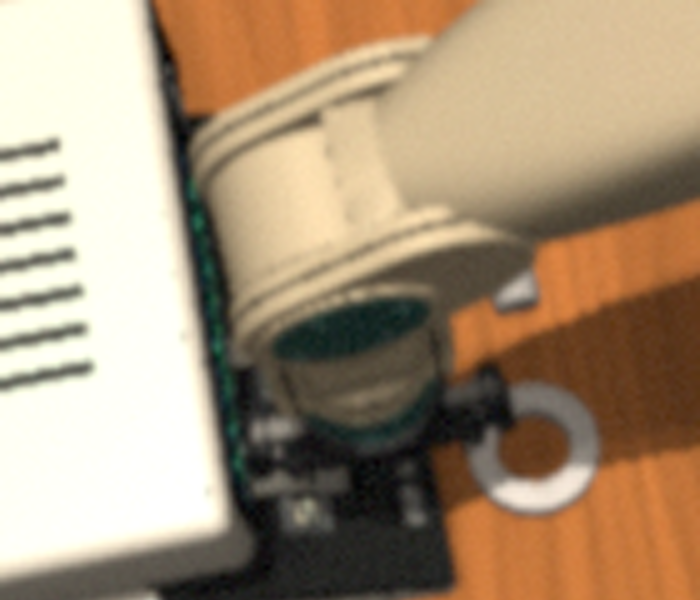

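Scene view: the gripper hangs over the tens wheel (290,480), the front finger knuckle is near (265,450), and the digit at (305,512) looks like a 5. There is no contact yet.

Emit:
{"name": "carry_out", "arguments": {
  "targets": [
    [0.05, 0, 0, 0, 8.54],
    [0.1, 0, 0, 0, 8.54],
    [0.15, 0, 0, 0, 8.54],
    [0.2, 0, 0, 0, 8.54],
    [0.25, 0, 0, 0, 8.54],
    [0.3, 0, 0, 0, 8.54],
    [0.35, 0, 0, 0, 8.54],
    [0.4, 0, 0, 0, 8.54],
    [0.4, 0, 0, 0, 8.54],
    [0.4, 0, 0, 0, 8.54]
  ]
}}

```text
clock: 6.2
tcp_pos: [0.562, 0.1367, 0.1153]
ee_rot: [-0.506, 1.571, -2.028]
wrist_force: [-0.6, 0.1, -0.5]
finger_gap: 0.0853
```

Emit:
{"name": "carry_out", "arguments": {
  "targets": [
    [0.05, 0, 0, 0, 8.54],
    [0.1, 0, 0, 0, 8.54],
    [0.15, 0, 0, 0, 8.54],
    [0.2, 0, 0, 0, 8.54],
    [0.25, 0, 0, 0, 8.54],
    [0.3, 0, 0, 0, 8.54],
    [0.35, 0, 0, 0, 8.54],
    [0.4, 0, 0, 0, 8.54],
    [0.4, 0, 0, 0, 8.54],
    [0.4, 0, 0, 0, 8.54]
  ]
}}

```text
clock: 7.45
tcp_pos: [0.562, 0.1367, 0.1113]
ee_rot: [1.956, 1.571, 0.434]
wrist_force: [-0.4, 0.0, 0.4]
finger_gap: 0.0854
```

Emit:
{"name": "carry_out", "arguments": {
  "targets": [
    [0.1, 0, 0, 0, 8.54],
    [0.2, 0, 0, 0, 8.54],
    [0.3, 0, 0, 0, 8.54],
    [0.35, 0, 0, 0, 8.54],
    [0.4, 0, 0, 0, 8.54],
    [0.45, 0, 0, 0, 8.54],
    [0.5, 0, 0, 0, 8.54],
    [0.55, 0, 0, 0, 8.54],
    [0.6, 0, 0, 0, 8.54],
    [0.6, 0, 0, 0, 8.54]
  ]
}}

```text
clock: 8.7
tcp_pos: [0.562, 0.1367, 0.1053]
ee_rot: [-1.195, 1.571, -2.717]
wrist_force: [-0.0, -0.9, 0.1]
finger_gap: 0.0853
```

Emit:
{"name": "carry_out", "arguments": {
  "targets": [
    [0.05, 0, 0, 0, 8.54],
    [0.1, 0, 0, 0, 8.54],
    [0.15, 0, 0, 0, 8.54],
    [0.2, 0, 0, 0, 8.54],
    [0.25, 0, 0, 0, 8.54],
    [0.3, 0, 0, 0, 8.54],
    [0.35, 0, 0, 0, 8.54],
    [0.4, 0, 0, 0, 8.54],
    [0.4, 0, 0, 0, 8.54],
    [0.4, 0, 0, 0, 8.54]
  ]
}}

```text
clock: 9.95
tcp_pos: [0.5621, 0.1367, 0.1016]
ee_rot: [1.591, 1.57, 0.069]
wrist_force: [-1.6, -0.4, 2.5]
finger_gap: 0.0851
```

```bash
python3 look.py a4
```

```text
t 9.95 tcp [0.5621 0.1367 0.1016] F [-1.63 -0.45  2.46] gap 0.0851
q [ 0.127  0.294 -0.293  0.983 -0.     1.649]
[[ 0.     0.999  0.049]
 [ 0.     0.049 -0.999]
 [-1.     0.    -0.   ]]
```

View pics/a4_s.png

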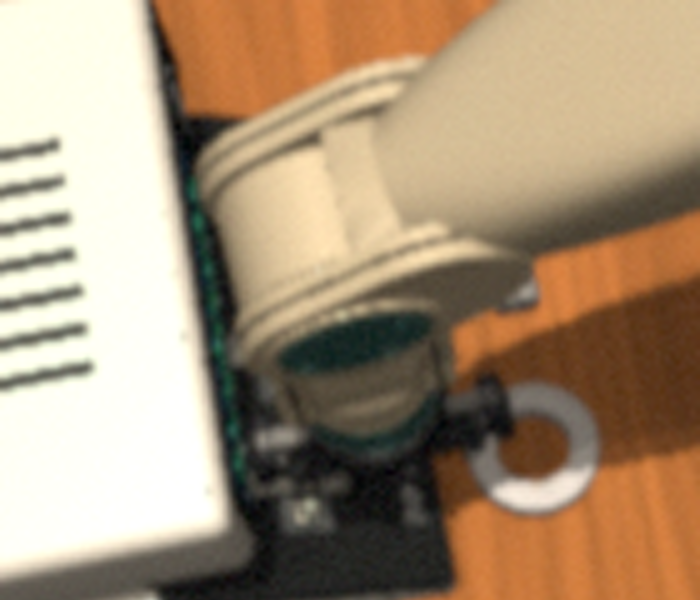

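Emit:
{"name": "carry_out", "arguments": {
  "targets": [
    [0.03, 0.02, 0, 0, 8.54],
    [0.06, 0.04, 0, 0, 8.54],
    [0.08, 0.06, 0, 0, 8.54],
    [0.14, -0.04, 0, 0, 8.54],
    [0.21, -0.14, 0, 0, 8.54],
    [0.28, -0.24, 0, 0, 8.54],
    [0.35, -0.34, 0, 0, 8.54],
    [0.41, -0.44, 0, 0, 8.54],
    [0.41, -0.44, 0, 0, 8.54],
    [0.41, -0.44, 0, 0, 8.54]
  ]
}}

```text
clock: 11.3
tcp_pos: [0.5572, 0.1365, 0.0978]
ee_rot: [-1.481, 1.57, -3.003]
wrist_force: [-3.2, -0.8, 6.8]
finger_gap: 0.0854
```

```bash
python3 look.py a5
```

```text
t 11.3 tcp [0.5572 0.1365 0.0978] F [-3.18 -0.81  6.78] gap 0.0854
q [ 0.128  0.29  -0.307  0.974 -0.     1.649]
[[-0.001  0.999  0.049]
 [-0.     0.049 -0.999]
 [-1.    -0.001  0.   ]]
```

View pics/a5_s.png

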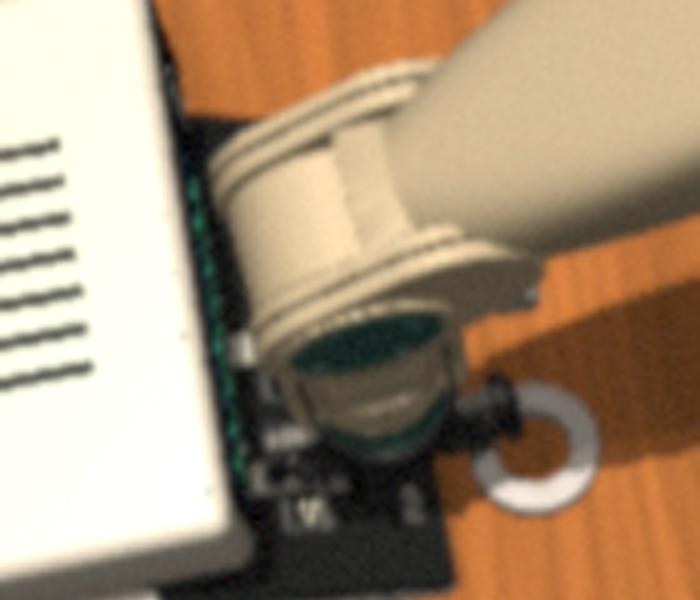

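Emit:
{"name": "carry_out", "arguments": {
  "targets": [
    [0.09, -0.06, 0, 0, 8.54],
    [0.17, -0.14, 0, 0, 8.54],
    [0.25, -0.23, 0, 0, 8.54],
    [0.33, -0.32, 0, 0, 8.54],
    [0.41, -0.41, 0, 0, 8.54],
    [0.49, -0.5, 0, 0, 8.54],
    [0.57, -0.59, 0, 0, 8.54],
    [0.65, -0.64, 0, 0, 8.54],
    [0.73, -0.68, 0, 0, 8.54],
    [0.73, -0.68, 0, 0, 8.54]
  ]
}}

```text
clock: 12.65
tcp_pos: [0.5486, 0.136, 0.089]
ee_rot: [-1.541, 1.566, -3.063]
wrist_force: [-5.6, -0.3, 4.1]
finger_gap: 0.0858
```

```bash
python3 look.py a6
```

```text
t 12.65 tcp [0.5486 0.136  0.089 ] F [-5.6  -0.29  4.08] gap 0.0858
q [ 0.128  0.288 -0.331  0.955  0.     1.65 ]
[[-0.004  0.999  0.049]
 [-0.     0.049 -0.999]
 [-1.    -0.004  0.   ]]
```

View pics/a6_s.png

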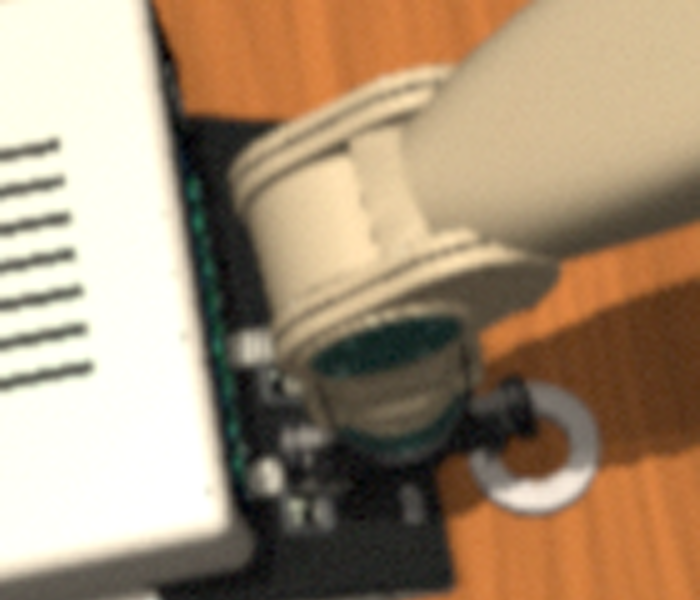

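Emit:
{"name": "carry_out", "arguments": {
  "targets": [
    [-0.5, -0.6, 0, 0, 8.54],
    [-1.8, -0.4, 0, 0, 8.54],
    [-2.8, 0.4, 0, 0, 8.54],
    [-2.8, 1.4, 0, 0, 8.54],
    [-2.6, 2.1, 0, 0, 8.54],
    [-2.2, 2.2, 0, 0, 8.54],
    [-1.9, 2.25, 0, 0, 8.54],
    [-1.7, 2.28, 0, 0, 8.54],
    [-1.6, 2.3, 0, 0, 8.54],
    [-1.6, 2.3, 0, 0, 8.54]
  ]
}}

```text
clock: 14.0
tcp_pos: [0.5668, 0.1363, 0.1045]
ee_rot: [-1.462, 1.556, -2.985]
wrist_force: [-18.5, -3.4, 9.8]
finger_gap: 0.0852
```

```bash
python3 look.py a7
```

```text
t 14.0 tcp [0.5668 0.1363 0.1045] F [-18.5   -3.4    9.84] gap 0.0852
q [ 0.125  0.307 -0.267  1.01  -0.     1.648]
[[-0.014  0.999  0.048]
 [-0.002  0.048 -0.999]
 [-1.    -0.014  0.002]]
```

View pics/a7_s.png

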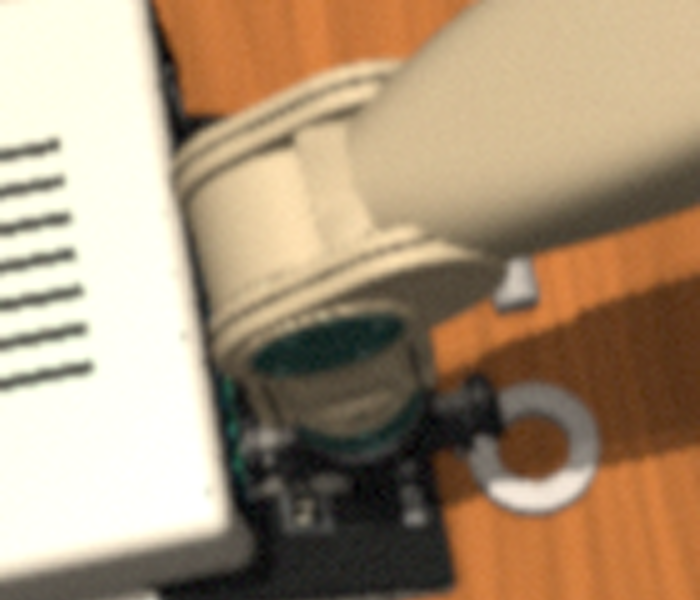

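View pics/a7_t.png

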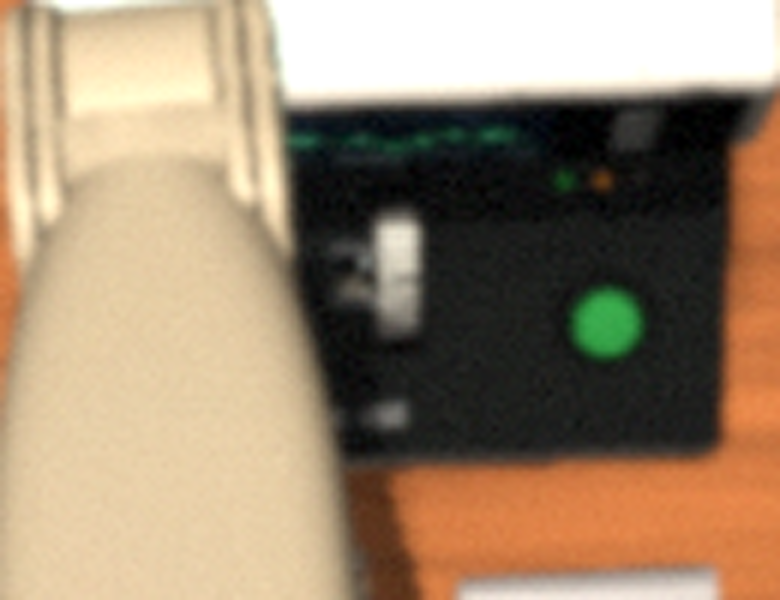

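Emit:
{"name": "carry_out", "arguments": {
  "targets": [
    [-0.2, -0.8, 0, 0, 8.54],
    [-0.6, -1.6, 0, 0, 8.54],
    [-0.6, -1.6, 0, 0, 8.54],
    [-0.6, -1.6, 0, 0, 8.54],
    [-0.6, -1.6, 0, 0, 8.54],
    [-0.6, -1.6, 0, 0, 8.54],
    [-0.6, -1.6, 0, 0, 8.54],
    [-0.6, -1.6, 0, 0, 8.54],
    [-0.6, -1.6, 0, 0, 8.54],
    [-0.6, -1.6, 0, 0, 8.54]
  ]
}}

```text
clock: 15.35
tcp_pos: [0.5578, 0.1365, 0.1119]
ee_rot: [1.519, 1.571, -0.003]
wrist_force: [0.1, 0.0, 0.8]
finger_gap: 0.0856
```

```bash
cat > dig.py <<'E'
import sys
from look import *
s,R=st(); cal=manip.calibration("scene"); ct=manip.calibration("top")
psi=np.radians(2.7)
ex=np.array([np.cos(psi),np.sin(psi),0]);ey=np.array([-np.sin(psi),np.cos(psi),0]);c,sn=np.cos(np.radians(35)),np.sin(np.radians(35))
sl=c*ex+sn*np.array([0,0,1.])
m=np.mean([manip.snapshot("scene").astype(float) for _ in range(4)],0)
m0=np.load("scene_avg.npy"); rows=[]
for im in (m0,m):
    r=[]
    for P in([.6135,.1573,.098],[.6166,.0766,.0948]):
        q=rect(im,cal,np.array(P),-ey,sl,.06,.06,.15e-3); r.append(cv2.resize(np.clip(q*1.6,0,255).astype(np.uint8),(290,290)))
    rows.append(np.hstack(r))
cv2.imwrite(f"pics/{sys.argv[1]}.png",np.vstack(rows))
E
python3 dig.py d1
```

```text
t 15.35 tcp [0.5578 0.1365 0.1119] F [0.05 0.03 0.82] gap 0.0856
q [ 0.127  0.277 -0.292  1.002 -0.     1.649]
[[ 0.     0.999  0.049]
 [-0.     0.049 -0.999]
 [-1.     0.     0.   ]]
```

View pics/d1.png

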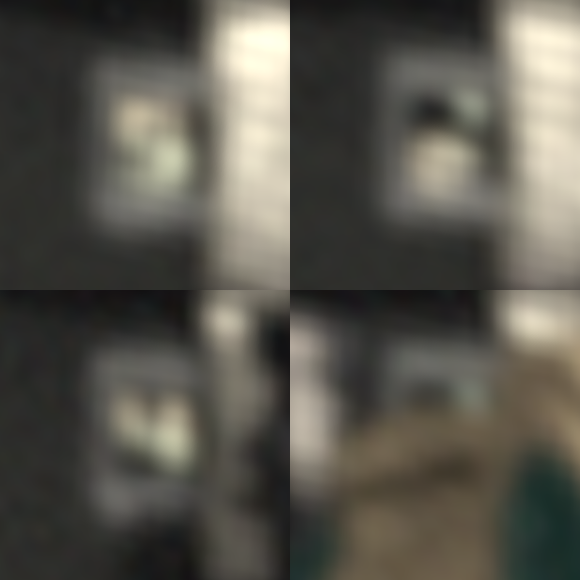

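Emit:
{"name": "carry_out", "arguments": {
  "targets": [
    [0.9, 0.45, 0, 0, 8.54],
    [1.08, 0.54, 0, 0, 8.54],
    [1.14, 0.58, 0, 0, 8.54],
    [1.31, 0.33, 0, 0, 8.54],
    [1.47, 0.08, 0, 0, 8.54],
    [1.89, -0.36, 0, 0, 8.54],
    [2.35, -0.76, 0, 0, 8.54],
    [2.86, -1.08, 0, 0, 8.54],
    [2.4, -2, 0, 0, 8.54],
    [0.5, -1.5, 0, 0, 8.54]
  ]
}}

```text
clock: 16.8
tcp_pos: [0.5405, 0.1355, 0.1056]
ee_rot: [-1.482, 1.567, -3.004]
wrist_force: [0.5, -0.6, -0.4]
finger_gap: 0.0856
```

```bash
python3 dig.py d2
```

```text
t 16.8 tcp [0.5405 0.1355 0.1056] F [ 0.49 -0.59 -0.44] gap 0.0856
q [ 0.13   0.258 -0.332  0.985 -0.     1.652]
[[-0.004  0.999  0.049]
 [-0.001  0.049 -0.999]
 [-1.    -0.004  0.   ]]
```

View pics/d2.png

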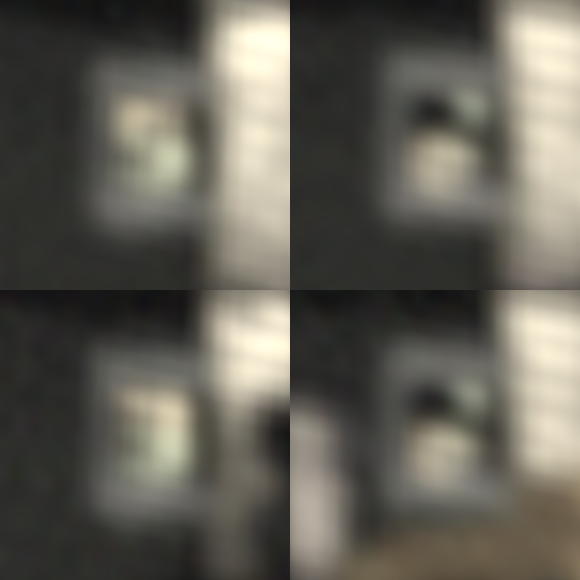

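The tens window now reads like a 3, so the wheel moved 5→4→3. I'll repeat the stroke.

Emit:
{"name": "carry_out", "arguments": {
  "targets": [
    [-0.5, 1.5, 0, 0, 8.54],
    [0.4, 1.95, 0, 0, 8.54],
    [0.62, 2.06, 0, 0, 8.54],
    [0.81, 1.83, 0, 0, 8.54],
    [0.97, 1.58, 0, 0, 8.54],
    [1.39, 1.14, 0, 0, 8.54],
    [1.85, 0.74, 0, 0, 8.54],
    [2.36, 0.42, 0, 0, 8.54],
    [1.9, -0.5, 0, 0, 8.54],
    [-1, -0.5, 0, 0, 8.54]
  ]
}}

```text
clock: 18.25
tcp_pos: [0.5344, 0.1351, 0.1144]
ee_rot: [-1.478, 1.564, -3.0]
wrist_force: [-0.2, 0.1, -0.7]
finger_gap: 0.0852
```

```bash
python3 dig.py d3
```

```text
t 18.25 tcp [0.5344 0.1351 0.1144] F [-0.15  0.07 -0.74] gap 0.0852
q [ 0.13   0.241 -0.334  1.003 -0.     1.652]
[[-0.006  0.999  0.049]
 [-0.001  0.049 -0.999]
 [-1.    -0.006  0.001]]
```

View pics/d3.png

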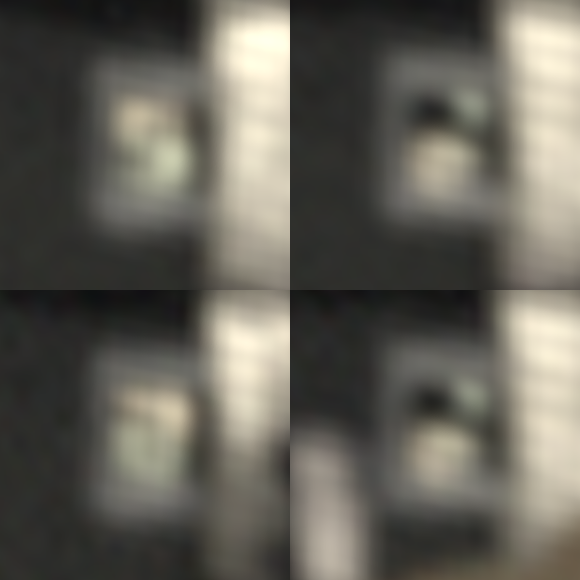

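Emit:
{"name": "carry_out", "arguments": {
  "targets": [
    [-1, -1, 1, 0, 8.54],
    [-2, -2, 4, 0, 8.54],
    [-2, -2, 7, 0, 8.54],
    [-2, -2, 8, 0, 8.54],
    [-2, -2, 8, 0, 8.54],
    [-2, -2, 8, 0, 8.54],
    [-2, -2, 8, 0, 8.54],
    [-2, -2, 8, 0, 8.54],
    [-2, -2, 8, 0, 8.54],
    [-2, -2, 8, 0, 8.54]
  ]
}}

```text
clock: 19.7
tcp_pos: [0.5217, 0.0548, 0.1369]
ee_rot: [-2.458, 1.571, 2.304]
wrist_force: [-0.1, 0.5, -0.0]
finger_gap: 0.0853
```

```bash
python3 dig.py d4; python3 - <<'E'
import cv2
a=cv2.imread('pics/d4.png'); g=cv2.cvtColor(a,cv2.COLOR_BGR2GRAY)
g=cv2.createCLAHE(4,(2,2)).apply(g); cv2.imwrite('pics/d4g.png',g)
E
```

```text
t 19.7 tcp [0.5217 0.0548 0.1369] F [-0.09  0.48 -0.05] gap 0.0853
q [-0.019  0.17  -0.37   1.031  0.     1.503]
[[-0.     0.999  0.049]
 [ 0.     0.049 -0.999]
 [-1.    -0.    -0.   ]]
```

View pics/d4g.png

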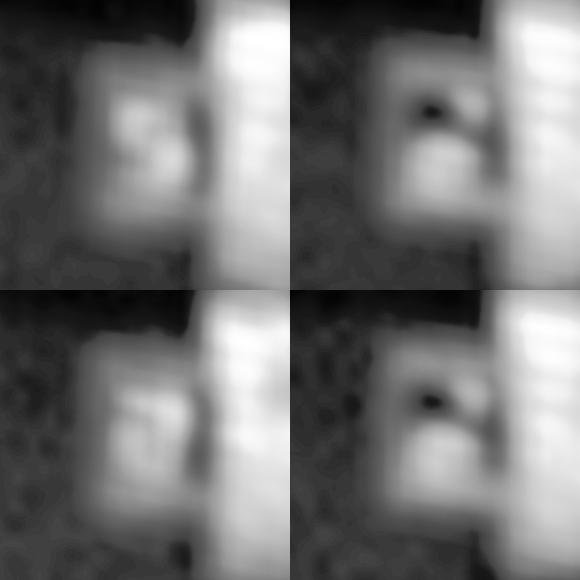

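View pics/d4.png

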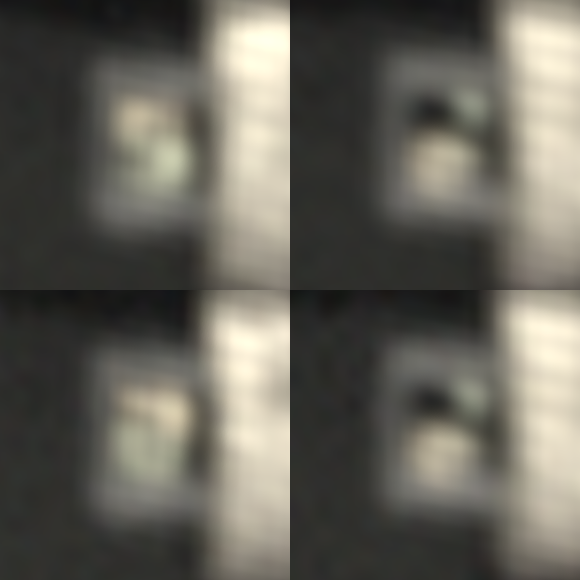

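Emit:
{"name": "carry_out", "arguments": {
  "targets": [
    [2, 0.5, 0, 0, 8.54],
    [4, 1.5, 0, 0, 8.54],
    [4.6, 1.9, 0, 0, 8.54],
    [4.9, 2.4, 0, 0, 8.54],
    [5, 2.6, 0, 0, 8.54],
    [5.05, 2.7, 0, 0, 8.54],
    [5.1, 2.8, 0, 0, 8.54],
    [5.15, 2.87, 0, 0, 8.54],
    [5.19, 2.94, 0, 0, 8.54],
    [5.19, 2.94, 0, 0, 8.54]
  ]
}}

```text
clock: 21.15
tcp_pos: [0.5496, 0.056, 0.085]
ee_rot: [-1.517, 1.568, -3.039]
wrist_force: [-4.9, -0.4, 4.6]
finger_gap: 0.0853
```

Emit:
{"name": "carry_out", "arguments": {
  "targets": [
    [0.04, 0.07, 0, 0, 8.54],
    [-0.22, 0.23, 0, 0, 8.54],
    [-0.47, 0.4, 0, 0, 8.54],
    [-0.92, 0.8, 0, 0, 8.54],
    [-1.3, 1.27, 0, 0, 8.54],
    [-1.51, 1.58, 0, 0, 8.54],
    [-2.57, 1.2, 0, 0, 8.54],
    [-2.1, -0.5, 0, 0, 8.54],
    [-0.43, -1.13, 0, 0, 8.54],
    [-0.43, -1.13, 0, 0, 8.54]
  ]
}}

```text
clock: 22.4
tcp_pos: [0.5385, 0.0556, 0.0886]
ee_rot: [-1.678, 1.569, 3.083]
wrist_force: [-0.7, 0.1, -0.9]
finger_gap: 0.0855
```

```bash
python3 dig.py d5
```

```text
t 22.4 tcp [0.5385 0.0556 0.0886] F [-0.67  0.12 -0.91] gap 0.0855
q [-0.017  0.249 -0.386  0.938  0.     1.505]
[[-0.002  0.999  0.049]
 [ 0.     0.049 -0.999]
 [-1.    -0.002 -0.   ]]
```

View pics/d5.png

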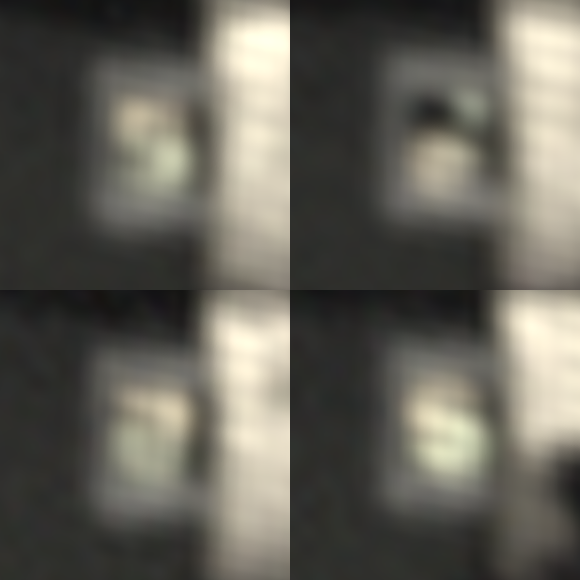

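Emit:
{"name": "carry_out", "arguments": {
  "targets": [
    [0.35, 0.9, 0, 0, 8.54],
    [0.44, 1.15, 0, 0, 8.54],
    [0.47, 1.2, 0, 0, 8.54],
    [0.22, 1.36, 0, 0, 8.54],
    [-0.04, 1.53, 0, 0, 8.54],
    [-0.48, 1.93, 0, 0, 8.54],
    [-0.87, 2.4, 0, 0, 8.54],
    [-1.08, 2.71, 0, 0, 8.54],
    [-2.15, 2.3, 0, 0, 8.54],
    [-1.6, 0.6, 0, 0, 8.54]
  ]
}}

```text
clock: 23.85
tcp_pos: [0.5486, 0.0557, 0.1072]
ee_rot: [1.517, 1.566, -0.005]
wrist_force: [0.5, -0.0, 0.8]
finger_gap: 0.0851
```

```bash
python3 dig.py d6
```

```text
t 23.85 tcp [0.5486 0.0557 0.1072] F [ 0.48 -0.01  0.8 ] gap 0.0851
q [-0.016  0.241 -0.351  0.974  0.     1.506]
[[ 0.005  0.999  0.049]
 [-0.     0.049 -0.999]
 [-1.     0.005  0.   ]]
```

View pics/d6.png

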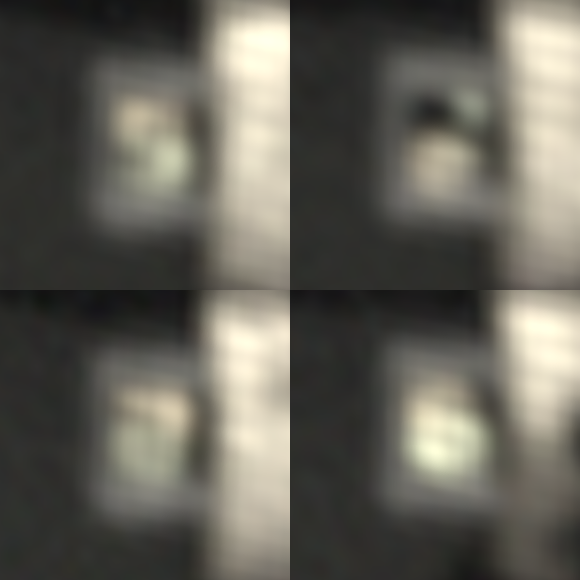

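The units window now looks like a 6, and the previous picture looked like a 5. One more click up should show a distinctive 7.

Emit:
{"name": "carry_out", "arguments": {
  "targets": [
    [1.6, -0.6, 0, 0, 8.54],
    [2.0, 0.4, 0, 0, 8.54],
    [2.07, 0.6, 0, 0, 8.54],
    [1.82, 0.76, 0, 0, 8.54],
    [1.56, 0.93, 0, 0, 8.54],
    [1.12, 1.33, 0, 0, 8.54],
    [0.73, 1.8, 0, 0, 8.54],
    [0.52, 2.11, 0, 0, 8.54],
    [-0.55, 1.7, 0, 0, 8.54],
    [-1, 0, 0, 0, 8.54]
  ]
}}

```text
clock: 25.3
tcp_pos: [0.5471, 0.0557, 0.116]
ee_rot: [1.493, 1.568, -0.029]
wrist_force: [-0.2, 0.2, -0.2]
finger_gap: 0.0856
```

```bash
python3 dig.py d7
```

```text
t 25.3 tcp [0.5471 0.0557 0.116 ] F [-0.19  0.23 -0.24] gap 0.0856
q [-0.016  0.231 -0.342  0.995 -0.     1.506]
[[ 0.002  0.999  0.049]
 [-0.     0.049 -0.999]
 [-1.     0.002  0.   ]]
```

View pics/d7.png

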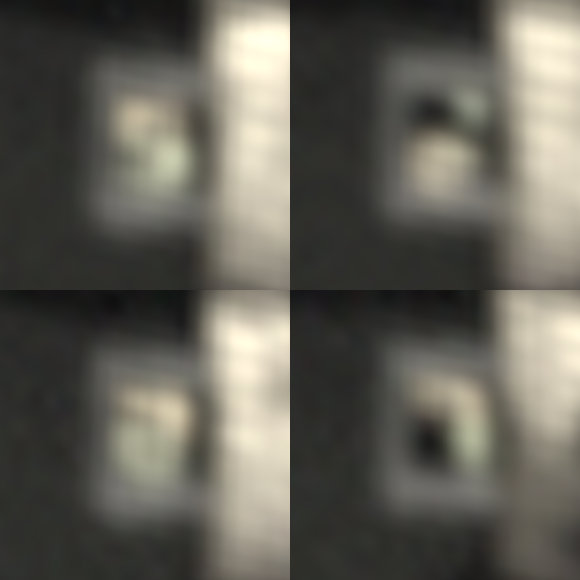

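The units window shows a clear 7: a top bar and right stroke, at about (470,410) in the mosaic. The tens window went 5→4→3→2. Next is the key.

Emit:
{"name": "carry_out", "arguments": {
  "targets": [
    [-1, 0, 0, 0, 8.54],
    [-1, 0, 4, 0, 8.54],
    [-1, 0.1, 8, 0, 8.54],
    [-0.5, 0.1, 10.1, 0, 8.54],
    [0.5, 0.1, 10.1, 0, 8.54],
    [1, 0.1, 10.1, 0, 8.54],
    [1.3, 0.1, 10.1, 0, 8.54],
    [1.5, 0.1, 10.1, 0, 8.54],
    [1.5, 0.1, 10.1, 0, 8.54],
    [1.5, 0.1, 10.1, 0, 8.54]
  ]
}}

```text
clock: 26.75
tcp_pos: [0.552, -0.0448, 0.1006]
ee_rot: [1.304, 1.57, -0.218]
wrist_force: [0.7, -0.6, -0.1]
finger_gap: 0.0855
```

```bash
python3 look.py k1; python3 - <<'E'
from rig import manip
import numpy as np,cv2
from h import *
ct=manip.calibration("top"); cs=manip.calibration("scene")
psi=np.radians(2.7)
ex=np.array([np.cos(psi),np.sin(psi),0]);ey=np.array([-np.sin(psi),np.cos(psi),0]);c,sn=np.cos(np.radians(35)),np.sin(np.radians(35))
sl=c*ex+sn*np.array([0,0,1.]); rows=[]
for n,cal in(("scene",cs),("top",ct)):
    m=np.mean([manip.snapshot(n).astype(float) for _ in range(6)],0)
    rows.append(np.hstack([cv2.resize(np.clip(rect(m,cal,np.array(P),-ey,sl,.06,.06,.15e-3)*1.6,0,255).astype(np.uint8),(290,290)) for P in([.6135,.1573,.098],[.6166,.0766,.0948])]))
cv2.imwrite("pics/d8.png",np.vstack(rows))
E
```

```text
t 26.75 tcp [ 0.552  -0.0448  0.1006] F [ 0.66 -0.64 -0.13] gap 0.0855
q [-0.198  0.255 -0.349  0.967 -0.     1.324]
[[ 0.001  0.999  0.049]
 [-0.     0.049 -0.999]
 [-1.     0.001  0.   ]]
```

View pics/d8.png

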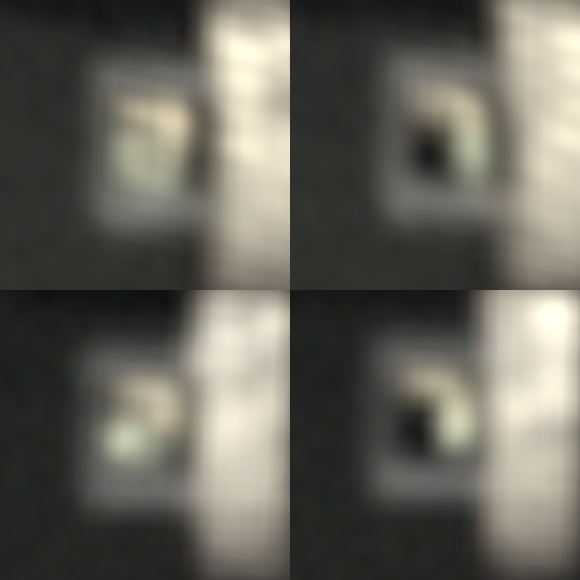

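View pics/k1_s.png

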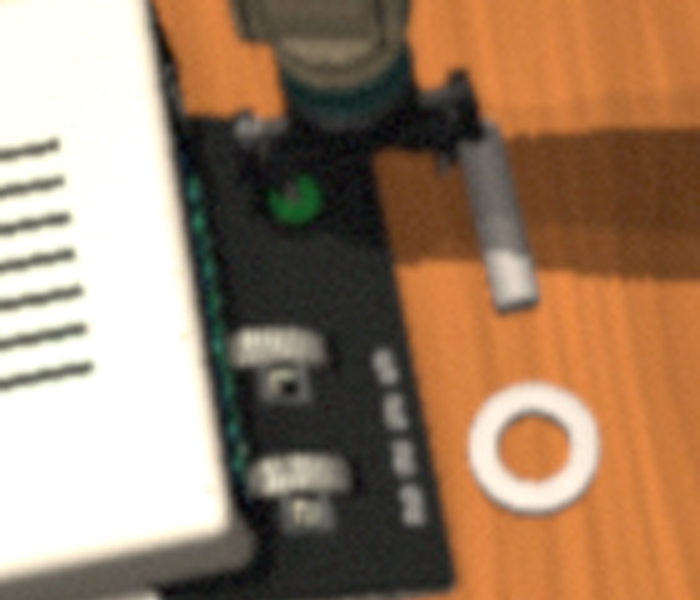

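The windows read 2 (left) and 7 (right), most clearly in the top-view row. The fingertip stands over the green key at (292,192) in the scene crop. I'll press it square to the panel.

Emit:
{"name": "carry_out", "arguments": {
  "targets": [
    [0.16, 0.12, 0, 0, 8.54],
    [0.32, 0.23, 0, 0, 8.54],
    [0.48, 0.34, 0, 0, 8.54],
    [0.64, 0.45, 0, 0, 8.54],
    [0.74, 0.52, 0, 0, 8.54],
    [0.84, 0.59, 0, 0, 8.54],
    [0.94, 0.66, 0, 0, 8.54],
    [1.06, 0.75, 0, 0, 8.54],
    [1.06, 0.75, 0, 0, 8.54],
    [1.06, 0.75, 0, 0, 8.54]
  ]
}}

```text
clock: 28.7
tcp_pos: [0.5591, -0.0447, 0.0898]
ee_rot: [-1.4, 1.571, -2.922]
wrist_force: [-2.1, -0.1, 2.2]
finger_gap: 0.0854
```

Emit:
{"name": "carry_out", "arguments": {
  "targets": [
    [0.1, 0.07, 0, 0, 8.54],
    [0.2, 0.14, 0, 0, 8.54],
    [0.3, 0.21, 0, 0, 8.54],
    [0.36, 0.25, 0, 0, 8.54],
    [0.4, 0.28, 0, 0, 8.54],
    [0.4, 0.28, 0, 0, 8.54],
    [0.4, 0.28, 0, 0, 8.54],
    [0.4, 0.28, 0, 0, 8.54],
    [0.4, 0.28, 0, 0, 8.54],
    [0.4, 0.28, 0, 0, 8.54]
  ]
}}

```text
clock: 29.95
tcp_pos: [0.5613, -0.0446, 0.0867]
ee_rot: [-1.39, 1.57, -2.912]
wrist_force: [-6.9, 0.6, 10.5]
finger_gap: 0.0852
```

Emit:
{"name": "carry_out", "arguments": {
  "targets": [
    [-0.5, -0.35, 0, 0, 8.54],
    [-1.2, -0.85, 0, 0, 8.54],
    [-2.5, -1.5, 0, 0, 8.54],
    [-4.5, -3, 0, 0, 8.54],
    [-7, -5, 0, 0, 8.54],
    [-9, -7, 0, 0, 8.54],
    [-11, -8, 0, 0, 8.54],
    [-12, -8, 0, 0, 8.54],
    [-12, -8, 0, 0, 8.54],
    [-12, -8, 0, 0, 8.54]
  ]
}}

```text
clock: 31.2
tcp_pos: [0.4821, -0.0484, 0.205]
ee_rot: [-1.893, 1.57, 2.868]
wrist_force: [-0.0, 0.0, -0.0]
finger_gap: 0.0853
```

```bash
python3 dig.py d9; python3 look.py k2; python3 - <<'E'
from rig import manip
import cv2; cv2.imwrite("pics/top_end.png",manip.snapshot("top"))
E
```

```text
t 31.2 tcp [ 0.4821 -0.0484  0.205 ] F [-0.04  0.01 -0.  ] gap 0.0853
q [-0.234  0.044 -0.359  1.169  0.     1.288]
[[-0.001  0.999  0.049]
 [ 0.     0.049 -0.999]
 [-1.    -0.001 -0.   ]]
t 31.4 tcp [ 0.4818 -0.0483  0.2049] F [-0.32  0.32 -0.86] gap 0.0851
q [-0.234  0.044 -0.359  1.169  0.     1.288]
[[-0.002  0.999  0.049]
 [ 0.     0.049 -0.999]
 [-1.    -0.002 -0.   ]]
```

View pics/k2_s.png

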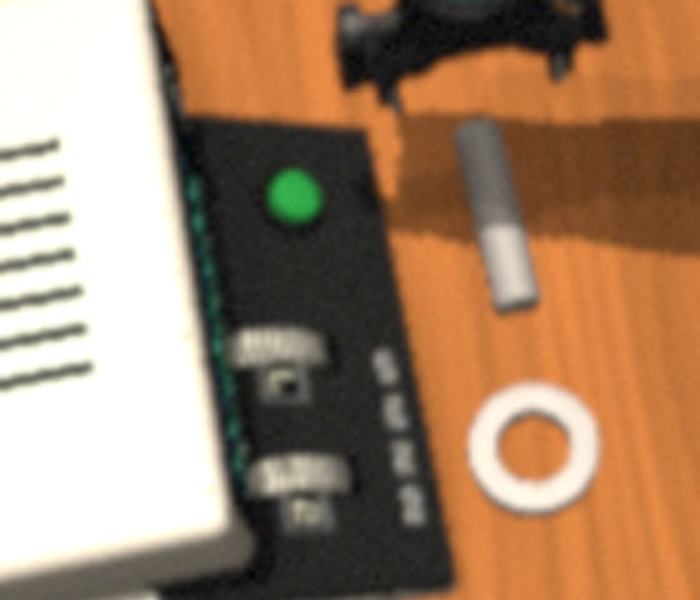

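View pics/top_end.png

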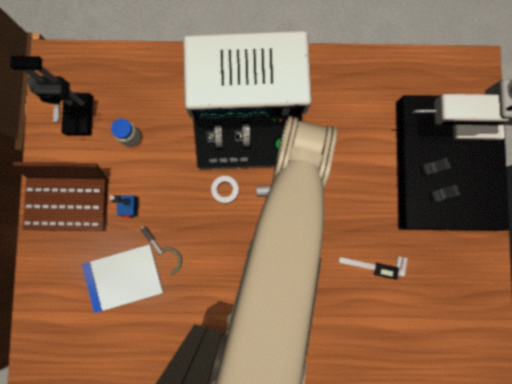

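View pics/d9.png

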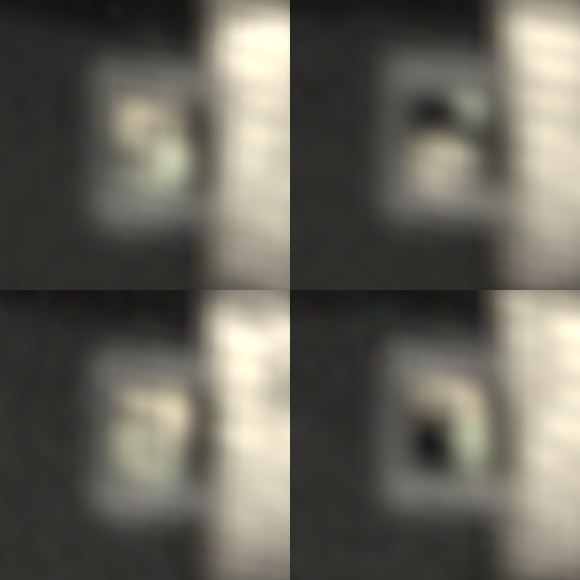

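The windows still read 2 and 7. The gripper is clear of everything and the bench parts are where they were. I'm handing in.

```bash
python3 -c "
from rig import manip
print(manip.hand_in())"
```

```text
the job is handed in; nothing more can be done
None
```

The tester is set to 2 on the left and 7 on the right, the start key has been pressed and released, and the job is handed in. No verdict was reported.

- **Wheels:** I rolled the left wheel down three clicks, from 5 to 2. The right wheel went up to 7 in three strokes. I had read its starting digit as 2, but it turned out to sit around 4 to 5, possibly between clicks, so I went by the pictures after each stroke. Contact force read about 7 N at the stops; I aimed for about 12 N in the rolling strokes but did not measure it there.
- **Start key:** I pressed it square to the panel until the force read 12.5 N, well past the 5 N at which it is fully down. I worked out that full travel from force and tool movement, because the key's position cannot be read directly.
- **Last checks:** The final averaged scene image shows 2 and 7; the top view, taken just before the key press, shows the same. The key looked up again, the wrist force was near zero, and the gripper was well clear. The parts I could see had not visibly moved, though the arm partly hid the shaft in the last top view. I handed in at about 31 s of the 64 s allowed.
- **What went wrong:**
  - The interface cannot lean the tool, so I worked with it pointing straight down and used the front finger of the open gripper.
  - On one reach up the slope the tool met something near the display head at about 21 N, under the 40 N limit. I backed off and kept the later strokes lower.

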